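# Hang the large ear-muff frame on the rack

### The arm

A 6-joint arm with a two-finger parallel gripper is mounted at the origin on the work surface. World frame = base frame: x ahead of the robot, y to its left, z up, the work surface at z = 0. Lengths are in mm, angles in degrees, forces in N, time in s.
With the tool pointing down it reaches from about 300 to 850 mm from the base axis. Payload 4.2 kg.
Tool frame: the origin (TCP) lies at the very end of the fingers, on their centre line; the grasp point (between the pads) lies 19 mm behind it; z points along the fingers, y is the direction in which the jaws open and shut (so a half turn about z gives the same grasp; the last joint's range is limited). The gripper opens to 91 mm and grips with 3 to 60 N. Pads are 32 mm wide; open, the fingers measure 118 mm over their backs; the gripper's body (76 mm by 178 mm) begins 60 mm behind the grasp point.
Start: joints at [-71.391, 18.312, 89.639, -0, 72.044, -1.146], TCP at [194.359, -541.173, 213.976] pointing down, gripper open.
Joint ranges: [-177.97, 177.97], [-48.28, 115.42], [12.27, 149.76], [-77.06, 257.06], [2.81, 150.46], [-146.56, 146.56]. Speed limits (degrees/s): [147.25, 147.25, 180, 180, 180, 180].

### API

Orientations are given as [roll, pitch, yaw] about the fixed x, y, z axes, in that order (R = Rz(yaw) Ry(pitch) Rx(roll)).
In Python, from workcell import env gives the robot as it stands. The module is installed in compiled form; this text tells all that it offers.
- The arm moves only by the tool arm_command, never from a script. Its argument "targets" is a list of rows, each a list of 5 numbers: the closure, from 0 (fully open) to 1 (shut), then the shift along the tool's x, y, z each as a share of 50 cm, from -1 to 1, then the turn about the tool's z as a share of pi/4 rad, from -1 to 1. A call has 1 to 8 rows; each row is the pose to reach, as a shift and turn from the pose measured when the call began, along the tool's axes at that moment; what a row does not reach only later rows make up. A row lasts 1/12 s, in which the tool goes at most 41.7 mm and 7.16 degrees, less where a joint would pass 70% of its speed; a pose out of reach is approached as far as the arm can. A call with a number of a shift or a turn outside -1 to 1 is refused whole. A call with a gripper value outside its range is refused whole. The fingers move at their own pace and stop on an object; "squeeze" is the grip in N (left out, the last holds). Time passes only in rows, so rows that repeat a pose let the fingers close. It gives the time, the measured TCP pose, the force and the opening at its end, in the units of the state.
- env.state(): the state, without advancing time (a new reading comes with each control period).
- env.grab_frame(name): name is "scene" or "top" or "wrist"; returns the picture (420x560x3 uint8, red, green, blue); there is no depth.
- env.camera_params(name): a dict with "camera_matrix" (3x3 intrinsics, pixels), "R" (3x3) and "t" (3): a world point X has camera coordinates R X + t; the wrist camera has in their place "hand_eye" (4x4, takes a point from camera to tool coordinates, whose origin is the TCP and whose axes are the flange's). Camera axes: x right, y down, z forward; pixel columns grow to the right and rows downward; lengths in mm; the calibration is good to about 2 mm. A picture is of the moment at which its call begins: read the wrist's pose just before it. camera_params takes no time and is no camera call.
- env.job_done(): hands the job in, once; it reports no verdict.
The state is a dict: "time_s": time; "qpos": joint angles; "qvel": joint speeds; "effort": joint torques, N m; "ee_pos": TCP position; "ee_rot": TCP orientation; "force": force on the tool from outside, world axes, zero at the start; "torque": the same for the moment, N m; "gripper_width": finger opening in mm.
Only numpy, scipy, OpenCV 4.12 (cv2) and the standard library are available. Lean on these libraries where they do the work, as an engineer would, in place of code of your own. Each camera call takes 0.05 s, during which the arm holds its last target.

### The job

Take the large ear-muff frame that stands on the bench among the small ones and hang it astride the steel bar of the rack, on the free stretch beside the small frame already hanging there: the middle of its band rests on the bar, one ear cup hangs on each side, and it hangs straight. Lower it onto the bar rather than dropping it, and leave the frame that already hangs there where it is.

Things in the scene. Friction and masses are not known exactly. Their poses are not given: they have to be found in the camera images.
- large_frame: Large ear-muff frame: rigid black U-shaped band, grey cup at each end, standing on its cups among two small ones (150 mm across, 145 tall; they: 106, 111); places vary. Origin: underside of the band at its middle, 115 mm above the cups' undersides. x: cup to cup, y: across the band, z up. Gap between cups 106 mm; cups 22 thick (x), 56 wide (y), 60 tall. Mass about 0.15 kg.
- large_pad (a point): Centre of the top face of the firm grey pad on the middle of the large frame's band, 30 mm above the frame's origin. The pad is 56 mm long (frame x), 30 mm wide (frame y), 26 mm tall, on a band 24 mm wide and 5 mm thick: grip it from above by its 30 mm width, fingertips no lower than 25 mm below this point so that they clear the bar. Axes as the frame's.
- rail: Rack, fixed: a level round steel bar 16 mm thick between two grey posts on foot plates. Origin on the bench under the bar's middle; y along the bar, z up. Top of the bar 155 mm above the bench. Posts at y = -180 and +180 mm, 16 mm thick (y), 160 mm tall; foot plates 150 mm (x) by 40 mm (y). The small hanging frame is on the negative-y half; the rest of the bar is free.
- hung_frame: Small loose frame already hanging on the bar, pad up, 100 to 125 mm from the bar's middle towards the rack's negative y. Origin: underside of its band at its middle, on top of the bar. x: cup to cup, along the rack's x; y: along the bar. 106 mm across (x), 44 mm wide at its cups (y), top of its pad 26 mm above the origin.
Not all that is in view belongs to the job. What is shaped like the large_frame but blue or green is not meant.

How it is judged (in metres and radians):
At the end, for the whole second after the job is handed in: The large frame hangs at rest astride the bar between its posts: the middle of its band within 20 mm of the bar sideways and within 12 mm of the bar's top in height, upright and square to the bar within 17 degrees; the small hanging frame is within 25 mm of where it was (x of large_frame in the frame of rail between -0.02 and 0.02 m and y of large_frame in the frame of rail between -0.08 and 0.16 m and z of large_frame in the frame of rail between 0.143 and 0.167 m and angle between the y axis of large_frame and the y axis of rail, either way round below 0.3 rad and angle between large_frame's own z axis and vertical below 0.3 rad and linear speed of large_frame below 0.03 m/s and angular speed of large_frame below 0.3 rad/s and distance of hung_frame from where it was at the start of the episode below 0.025 m); the robot touches nothing.
It fails at once if the large frame was let go more than 30 mm above its resting height on the bar (height (world z) of large_frame above 0.185 m and contact force between the fingers and large_frame below 0.02 N).
It fails at once if the frame already hanging was pushed away by more than 40 mm (distance of hung_frame from where it was at the start of the episode above 0.04 m).
It also fails if it takes over 40 s, if anything falls off the work surface, if the arm or the gripper's body presses on something with over 40 N, if the wrist force passes 120 N, or if a joint passes its speed limit or range.

## Working session

There is one attempt and no reset: what is moved stays moved. The work goes in short steps, Python scripts to look and compute and a tool call to move; the robot and the scene stay as the last step left them, time stands still between calls to the robot, and variables do not carry over. Pictures are saved under pics/ and viewed, and the job is handed in when it is done.

Besides the shell and the picture viewer there is one more tool, called by a JSON object that holds its "fn" and its "kwargs". arm_command: Moves the arm, as the interface text tells. Shift numbers are shares of 50 cm and turn numbers shares of pi/4 rad, none past 1 either way. Its arguments: {"type":"object","properties":{"targets":{"type":"array"},"squeeze":{"type":"number"}},"required":["targets"]}

```bash
mkdir -p pics; python3 - <<'E'
from workcell import env
import cv2
print(env.state())
for n in ("scene","top"):
    cv2.imwrite(f"pics/{n}0.png",env.grab_frame(n)[:,:,::-1]); print(env.camera_params(n))
print(env.camera_params("wrist"))
E
```

```text
{'time_s': 0.0, 'qpos': array([-7.13899177e+01,  1.83530381e+01,  8.97079871e+01, -1.07389477e-03,
        7.20426644e+01, -1.14558728e+00]), 'qvel': array([ 0.07755028,  0.04386966, -0.06262322, -0.05913889, -0.03796454,
       -0.02072334]), 'effort': array([ 1.29330943e-03, -4.12457943e+01, -2.31977087e+01,  7.28720916e-02,
        4.57716035e-02, -1.66451227e-04]), 'ee_pos': array([ 194.19063584, -540.67292617,  213.09555953]), 'ee_rot': array([-1.79896311e+02, -1.05228115e-03,  1.97560006e+01]), 'force': array([ 0.47588783,  0.86136298, -0.1338036 ]), 'torque': array([ 0.01003822, -0.0341487 , -0.02680256]), 'gripper_width': 91.16261984241213}
{'camera_matrix': array([[478.28583423,   0.        , 285.11967624],
       [  0.        , 478.28583423, 213.16427033],
       [  0.        ,   0.        ,   1.        ]]), 'R': array([[-0.7955391 ,  0.60585832, -0.00729635],
       [ 0.52532205,  0.68368816, -0.50656415],
       [-0.30191767, -0.40682452, -0.8621714 ]]), 't': array([ 295.19523568, -198.33021607, 1490.38904433])}
{'camera_matrix': array([[472.57609108,   0.        , 290.91863409],
       [  0.        , 472.57609108, 218.79268638],
       [  0.        ,   0.        ,   1.        ]]), 'R': array([[-0.02599879, -0.9994924 , -0.01841184],
       [-0.99529135,  0.02760113, -0.09291557],
       [ 0.0933766 ,  0.01590946, -0.99550374]]), 't': array([  82.93790023,  390.75380998, 1456.3609595 ])}
{'camera_matrix': array([[330.10816351,   0.        , 285.37150805],
       [  0.        , 330.10816351, 213.36295265],
       [  0.        ,   0.        ,   1.        ]]), 'hand_eye': array([[ 5.21953402e-04, -9.69782336e-01, -2.43971203e-01,
         6.84773564e+01],
       [ 9.99999325e-01,  2.52993389e-04,  1.13375893e-03,
         2.90642028e-01],
       [-1.03777628e-03, -2.43971631e-01,  9.69781814e-01,
        -1.71227778e+02],
       [ 0.00000000e+00,  0.00000000e+00,  0.00000000e+00,
         1.00000000e+00]])}
```

View pics/scene0.png

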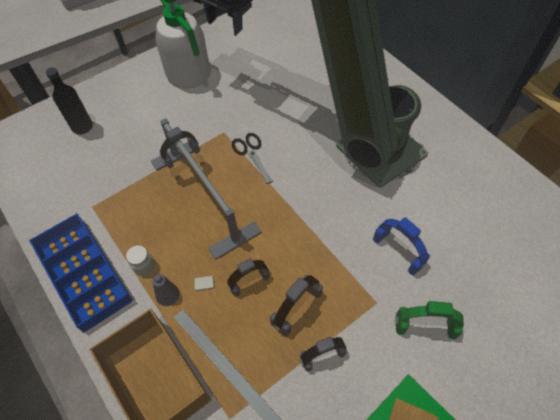

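View pics/top0.png

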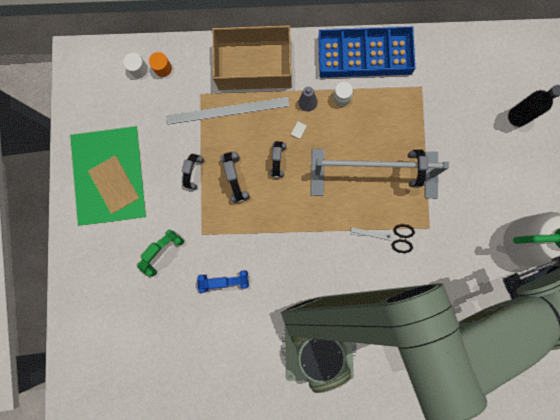

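The large frame is at about (235,177) in the top view and (298,300) in the scene view. The bar runs from (318,163) to (435,166), with the hung frame at about (420,167). I'll enlarge these areas to read pixels more precisely.

```bash
python3 - <<'E'
import cv2
def crop(src,x0,y0,w,h,s,out):
    im=cv2.imread(src)[y0:y0+h,x0:x0+w]; im=cv2.resize(im,None,fx=s,fy=s,interpolation=cv2.INTER_CUBIC)
    im=cv2.convertScaleAbs(im,alpha=1.8,beta=20)
    for i in range(0,w,10):
        cv2.putText(im,str(x0+i),(i*s,8),0,.3,(0,0,255)); cv2.line(im,(i*s,10),(i*s,14),(0,0,255))
    for i in range(0,h,10):
        cv2.putText(im,str(y0+i),(0,i*s+4),0,.3,(0,0,255))
    cv2.imwrite(out,im)
crop("pics/top0.png",200,140,80,70,8,"pics/tf.png")
crop("pics/top0.png",300,130,155,80,5,"pics/tr.png")
crop("pics/scene0.png",260,265,80,75,8,"pics/sf.png")
crop("pics/scene0.png",140,110,130,150,4,"pics/sr.png")
E
```

```text
(no output)
```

View pics/tf.png

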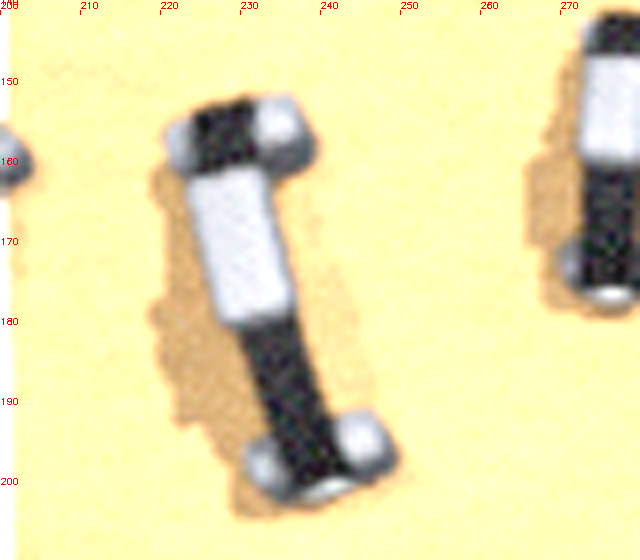

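View pics/tr.png

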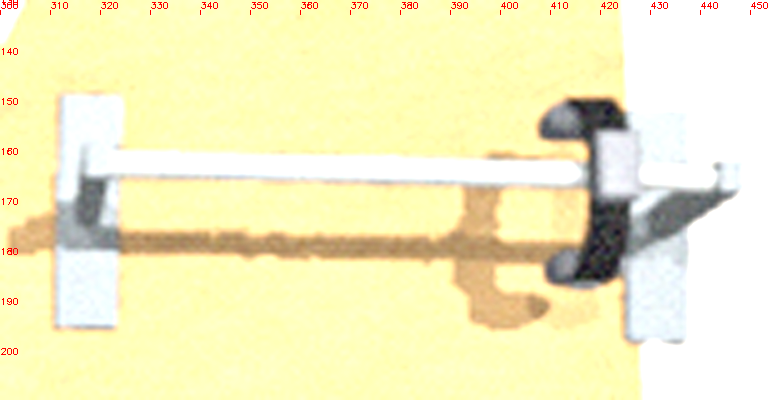

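View pics/sf.png

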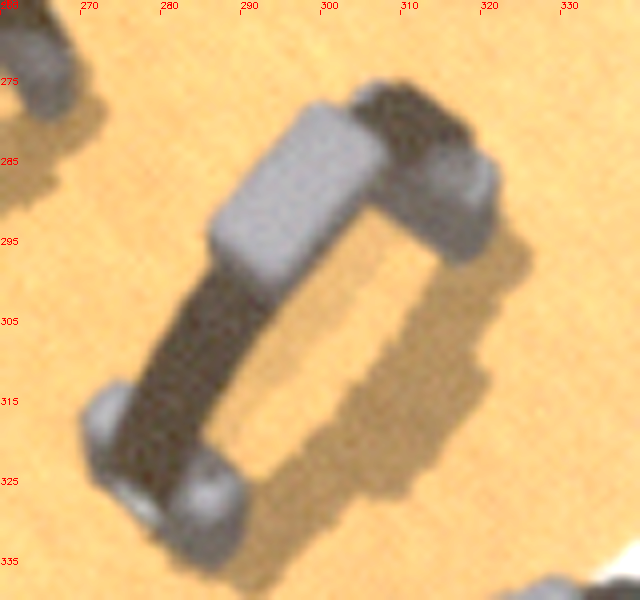

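View pics/sr.png

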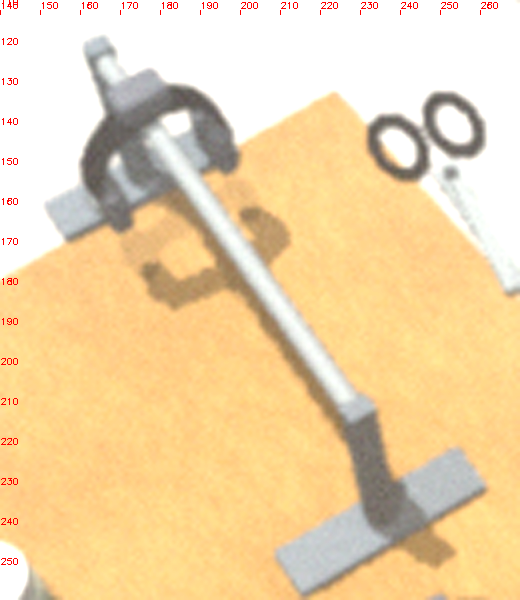

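```bash
cat > h.py <<'E'
from workcell import env
import numpy as np
def bp(cam,uv,z):
    p=env.camera_params(cam);K,R,t=p["camera_matrix"],p["R"],p["t"]
    d=R.T@np.linalg.inv(K)@np.array([*uv,1.]);c=-R.T@t
    return c+d*(z-c[2])/d[2]
E
python3 - <<'E'
from h import *
np.set_printoptions(precision=1,suppress=True)
def show(cam,n,uv,z): print(cam,n,bp(cam,uv,z))
P=[(223.2,161.5),(232.5,160.2),(236.5,178.5),(228,180.3)]
Q=[(300,278),(307.5,284),(294,300.5),(286.3,294)]
for cam,L in(("top",P),("scene",Q)):
    W=np.array([bp(cam,u,145) for u in L]);print(cam,W[:,:2].tolist(),W.mean(0))
    import cv2
    print(cv2.minAreaRect(W[:,:2].astype(np.float32)))
for cam,L in(("top",[(322,162.2),(440,164.8)]),("scene",[(226,207),(177,143)])):
    W=np.array([bp(cam,u,150) for u in L]);d=W[1]-W[0];print(cam,W,np.degrees(np.arctan2(-d[1],-d[0])))
for cam,L in(("top",[(318,161.8),(445.5,165.2)]),("scene",[(229,211.5),(164,121.5)])):
    W=np.array([bp(cam,u,160) for u in L]);d=W[1]-W[0];print(cam,W,W.mean(0),np.linalg.norm(d),np.degrees(np.arctan2(-d[1],-d[0])))
for n,L in(("foot",[(312,148.5),(324,148.5),(322.5,195),(311,195)]),):
    W=np.array([bp("top",u,5) for u in L]);print(W,W.mean(0))
print(bp("top",(421,162.5),181),bp("scene",(174,132),181))
E
```

```text
top [[552.9436213813331, 262.02861928439745], [555.9560515380535, 235.00048542592643], [501.9989290809617, 224.2216553555177], [497.4654231695897, 248.853666141216]] [527.1 242.5 145. ]
((527.4713134765625, 243.1251678466797), (57.36384201049805, 27.094585418701172), 11.29708194732666)
scene [[503.2024003084964, 232.70636942075146], [498.6361193747364, 255.0707913013281], [548.156369922272, 267.7167774591714], [552.6067230173129, 244.60368712275437]] [525.7 250.  145. ]
((525.679443359375, 250.21157836914062), (51.90129470825195, 23.51263999938965), 13.539874076843262)
top [[ 541.3  -23.2  150. ]
 [ 523.6 -359.6  150. ]] 86.99917208851552
scene [[ 533.9  -31.8  150. ]
 [ 526.4 -286.2  150. ]] 88.31997144650337
top [[ 540.6  -11.3  160. ]
 [ 520.  -371.9  160. ]] [ 530.3 -191.6  160. ] 361.24988917553276 86.72865655480811
scene [[ 537.7  -10.6  160. ]
 [ 518.4 -366.8  160. ]] [ 528.1 -188.7  160. ] 356.71721539218424 86.90655139903662
[[617.6  -0.5   5. ]
 [616.5 -38.8   5. ]
 [466.9 -29.2   5. ]
 [468.    7.1   5. ]] [542.3 -15.3   5. ]
[ 525.5 -297.7  181. ] [ 521.2 -298.6  181. ]
```

{"fn": "arm_command", "kwargs": {"targets": [[0, 0.03, -0.03, -0.02, 0.02], [0, 0.09, -0.09, -0.05, 0.06], [0, 0.15, -0.16, -0.07, 0.1], [0, 0.21, -0.22, -0.07, 0.14], [0, 0.27, -0.28, -0.07, 0.17], [0, 0.33, -0.34, -0.07, 0.17], [0, 0.39, -0.4, -0.07, 0.17], [0, 0.45, -0.46, -0.07, 0.17]]}}

```text
time_s: 0.77
ee_pos: [323.0, -257.5, 248.4]
ee_rot: [-179.9, 0.0, 12.1]
force: [1.3, 0.1, 0.6]
gripper_width: 91.2
```

{"fn": "arm_command", "kwargs": {"targets": [[0, 0.045, -0.065, 0, 0], [0, 0.09, -0.13, 0, 0], [0, 0.135, -0.195, 0, 0], [0, 0.18, -0.26, 0, 0], [0, 0.225, -0.325, 0, 0], [0, 0.27, -0.39, 0, 0], [0, 0.315, -0.455, 0, 0], [0, 0.35, -0.51, 0, 0]]}}

```text
time_s: 1.43
ee_pos: [441.3, 31.0, 248.6]
ee_rot: [-179.9, 0.0, 12.1]
force: [0.3, 0.3, -1.0]
gripper_width: 91.6
```

{"fn": "arm_command", "kwargs": {"targets": [[0, 0.05, -0.065, 0, 0], [0, 0.1, -0.13, 0, 0], [0, 0.15, -0.2, 0, 0], [0, 0.2, -0.27, 0, 0], [0, 0.23, -0.33, 0, 0], [0, 0.258, -0.382, 0, 0], [0, 0.258, -0.382, 0, 0], [0, 0.258, -0.382, 0, 0]]}}

```text
time_s: 2.1
ee_pos: [527.1, 246.0, 247.9]
ee_rot: [-179.9, 0.1, 12.3]
force: [0.8, -0.2, 0.7]
gripper_width: 91.6
```

```bash
python3 - <<'E'
from workcell import env
import cv2
s=env.state();print(s["ee_pos"],s["ee_rot"],s["qvel"])
cv2.imwrite("pics/w1.png",env.grab_frame("wrist")[:,:,::-1])
E
```

```text
[527.06564041 245.96409746 247.88265212] [-1.79917304e+02  1.22031107e-01  1.22724754e+01] [-2.02770603 -1.66711736  1.78616946 -0.59143406  0.36827932 -0.26457511]
```

View pics/w1.png

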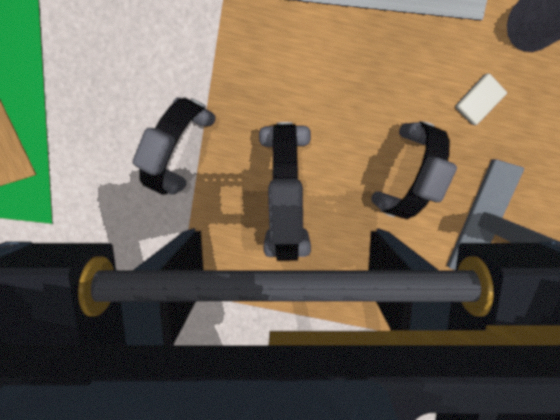

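```bash
cat >> h.py <<'E'
from scipy.spatial.transform import Rotation as Ro
def wbp(uv,z,pos,rot):
    p=env.camera_params("wrist");K,H=p["camera_matrix"],p["hand_eye"]
    R=Ro.from_euler("xyz",rot,degrees=True).as_matrix()
    c=R@H[:3,3]+pos; d=R@H[:3,:3]@np.linalg.inv(K)@np.array([*uv,1.])
    return c+d*(z-c[2])/d[2]
def crop(src,x0,y0,w,h,s,out,a=1.8,b=20):
    import cv2
    im=cv2.imread(src)[y0:y0+h,x0:x0+w]; im=cv2.resize(im,None,fx=s,fy=s,interpolation=cv2.INTER_CUBIC)
    im=cv2.convertScaleAbs(im,alpha=a,beta=b)
    for i in range(0,w,10):
        cv2.putText(im,str(x0+i),(i*s,8),0,.3,(0,0,255)); cv2.line(im,(i*s,10),(i*s,14),(0,0,255))
    for i in range(0,h,10): cv2.putText(im,str(y0+i),(0,i*s+4),0,.3,(0,0,255))
    cv2.imwrite(out,im)
E
python3 -c "
from h import *
crop('pics/w1.png',240,110,90,160,4,'pics/w1c.png',2.5,20)"
```

```text
(no output)
```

View pics/w1c.png

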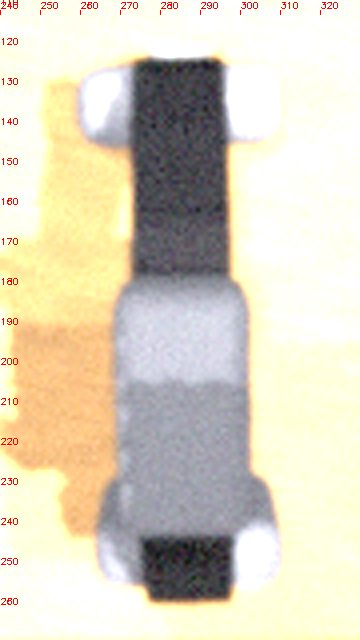

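```bash
python3 - <<'E'
from h import *
pos=np.array([527.07,245.96,247.88]);rot=np.array([-179.917,.122,12.27])
for uv in [(269,195),(301,195),(270.5,240),(302,240),(285,184),(285,244)]:
    print(uv,wbp(uv,145,pos,rot))
# cups on bench: far cup (z ~60 top) centres
for uv in [(259.5,136),(310,135),(264,246),(309.5,246),(272.5,150),(295.5,150),(276,255),(296.5,255)]:
    print(uv,wbp(uv,60,pos,rot))
E
```

```text
(269, 195) [539.23855553 262.29988095 145.        ]
(301, 195) [544.99634812 235.90329389 145.        ]
(270.5, 240) [500.31589338 252.97105079 145.        ]
(302, 240) [506.18565337 226.07000716 145.        ]
(285, 184) [551.27293926 251.0947877  145.        ]
(285, 244) [499.40835887 239.80176891 145.        ]
(259.5, 136) [582.21716236 285.60382346  60.        ]
(310, 135) [594.61168574 233.59502088  60.        ]
(264, 246) [462.37965087 256.60686398  60.        ]
(309.5, 246) [473.54178758 205.45325302  60.        ]
(272.5, 150) [570.87060288 269.18327557  60.        ]
(295.5, 150) [576.11267087 245.14363352  60.        ]
(276, 255) [454.52272573 240.83905767  60.        ]
(296.5, 255) [459.58809754 217.62718414  60.        ]
```

{"fn": "arm_command", "kwargs": {"targets": [[0, 0, 0.001, 0.05, -0.027], [0, 0, 0.001, 0.11, -0.027], [0, 0, 0.001, 0.17, -0.027], [0, 0, 0.001, 0.22, -0.027], [0, 0, 0.001, 0.24, -0.027], [0, 0, 0.001, 0.25, -0.027], [0, 0, 0.001, 0.25, -0.027], [0, 0, 0.001, 0.25, -0.027]]}}

```text
time_s: 2.82
ee_pos: [527.6, 244.3, 124.7]
ee_rot: [-179.9, -0.0, 13.4]
force: [-0.2, 0.4, 1.0]
gripper_width: 91.1
```

```bash
python3 - <<'E'
from workcell import env
import cv2
s=env.state();print(s["ee_pos"],s["ee_rot"],s["force"])
cv2.imwrite("pics/w2.png",env.grab_frame("wrist")[:,:,::-1])
cv2.imwrite("pics/s2.png",env.grab_frame("scene")[:,:,::-1])
E
```

```text
[527.58964343 244.2802968  124.65925232] [-1.79905874e+02 -2.85930715e-02  1.33699776e+01] [-0.20381646  0.35219118  0.96872166]
```

View pics/w2.png

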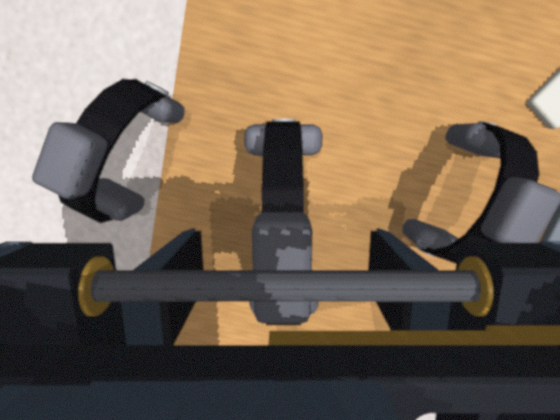

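View pics/s2.png

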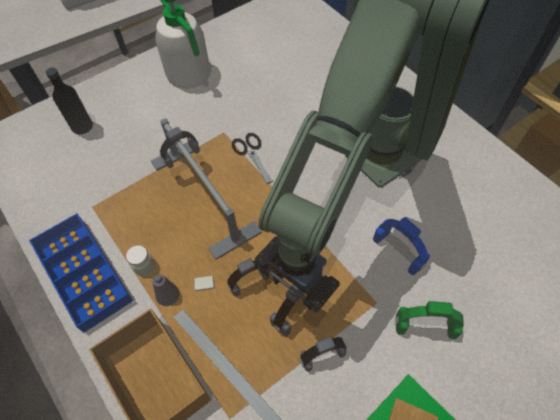

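The pad (283,270) lies centred between the open fingers, clear of the neighbours. I'll close on it.

{"fn": "arm_command", "kwargs": {"targets": [[0.3, 0, 0, 0.002, 0], [0.5, 0, 0, 0.002, 0], [0.7, 0, 0, 0.002, 0], [0.85, 0, 0, 0.002, 0], [1, 0, 0, 0.002, 0], [1, 0, 0, 0.002, 0], [1, 0, 0, 0.002, 0], [1, 0, 0, 0.002, 0]], "squeeze": 30}}

```text
time_s: 3.58
ee_pos: [527.7, 244.6, 124.0]
ee_rot: [-179.9, -0.1, 13.4]
force: [-0.1, -0.4, -0.1]
gripper_width: 40.5
```

```bash
python3 - <<'E'
from workcell import env
import cv2
s=env.state();print(s["ee_pos"],s["ee_rot"],s["force"],s["gripper_width"])
cv2.imwrite("pics/w3.png",env.grab_frame("wrist")[:,:,::-1])
E
```

```text
[527.7122627  244.64441133 123.96239484] [-1.79896829e+02 -7.22724730e-02  1.33931639e+01] [-0.10884906 -0.42423954 -0.10386725] 40.49186045975088
```

View pics/w3.png

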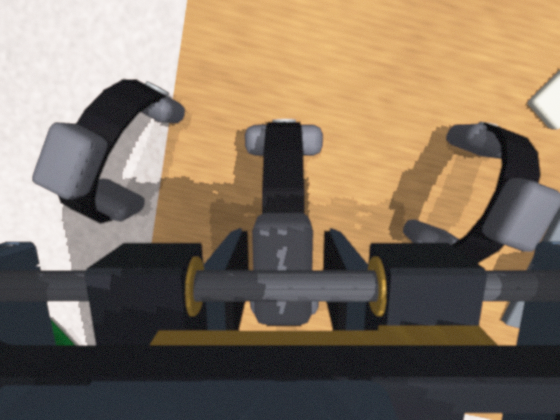

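Fingers are still closing (40 mm opening).

{"fn": "arm_command", "kwargs": {"targets": [[1, 0, 0, 0.001, 0], [1, 0, 0, 0.001, 0], [1, 0, 0, 0.001, 0], [1, 0, 0, 0.001, 0], [1, 0, 0, 0.001, 0], [1, 0, 0, 0.001, 0], [1, 0, 0, 0.001, 0]]}}

```text
time_s: 4.22
ee_pos: [527.8, 244.8, 123.5]
ee_rot: [-179.9, -0.1, 13.4]
force: [-0.7, 1.5, 0.3]
gripper_width: 29.6
```

```bash
python3 - <<'E'
from workcell import env
import cv2
s=env.state();print(s["ee_pos"],s["ee_rot"],s["force"],s["gripper_width"])
cv2.imwrite("pics/w4.png",env.grab_frame("wrist")[:,:,::-1])
E
```

```text
[527.78561128 244.8404815  123.50350084] [-1.79877055e+02 -8.86408455e-02  1.33868744e+01] [-0.73902765  1.50549589  0.25972252] 29.560101075150275
```

View pics/w4.png

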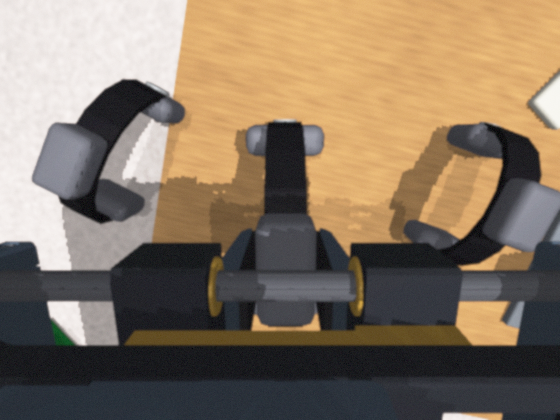

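Gripped (29.6 mm wide, the pad's width). Next I lift it.

{"fn": "arm_command", "kwargs": {"targets": [[1, 0, 0, -0.02, 0], [1, 0, 0, -0.06, 0], [1, 0, 0, -0.12, 0], [1, 0, 0, -0.2, 0], [1, 0, 0, -0.28, 0], [1, 0, 0, -0.34, 0], [1, 0, 0, -0.38, 0], [1, 0, 0, -0.38, 0]]}}

```text
time_s: 4.93
ee_pos: [529.3, 244.7, 319.2]
ee_rot: [-179.8, -0.7, 13.4]
force: [0.9, 0.8, -1.3]
gripper_width: 30.0
```

```bash
python3 - <<'E'
from workcell import env
import cv2
s=env.state();print(s["ee_pos"],s["ee_rot"],s["force"],s["gripper_width"])
cv2.imwrite("pics/w5.png",env.grab_frame("wrist")[:,:,::-1])
E
```

```text
[529.32249247 244.68830841 319.22700041] [-179.81842692   -0.66664154   13.37371043] [ 0.94903454  0.77891546 -1.30133066] 29.9616512988439
```

View pics/w5.png

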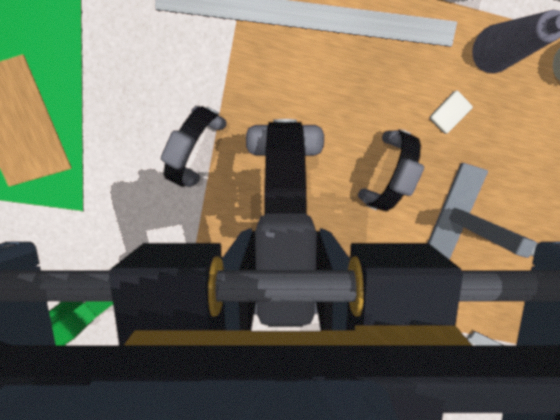

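{"fn": "arm_command", "kwargs": {"targets": [[1, -0.005, 0.02, 0, 0.03], [1, -0.015, 0.07, 0, 0.1], [1, -0.03, 0.14, 0, 0.17], [1, -0.05, 0.22, 0, 0.24], [1, -0.068, 0.3, 0, 0.3], [1, -0.086, 0.38, 0, 0.367], [1, -0.105, 0.46, 0, 0.367], [1, -0.123, 0.54, 0, 0.367]]}}

```text
time_s: 5.65
ee_pos: [528.9, -35.2, 312.3]
ee_rot: [-179.8, -0.0, -3.2]
force: [0.6, -0.2, -1.9]
gripper_width: 29.9
```

{"fn": "arm_command", "kwargs": {"targets": [[1, 0.006, 0.06, 0, 0], [1, 0.012, 0.11, 0, 0], [1, 0.016, 0.15, 0, 0], [1, 0.018, 0.175, 0, 0], [1, 0.018, 0.189, 0, 0], [1, 0.018, 0.189, 0, 0], [1, 0.018, 0.189, 0, 0]]}}

```text
time_s: 6.23
ee_pos: [532.1, -129.4, 311.2]
ee_rot: [-179.7, 0.1, -3.2]
force: [0.0, -0.4, -2.2]
gripper_width: 29.7
```

```bash
python3 - <<'E'
from workcell import env
import cv2
from h import *
s=env.state();print(s["ee_pos"],s["ee_rot"],s["force"],s["gripper_width"])
for n in("wrist","scene","top"):cv2.imwrite(f"pics/{n}6.png",env.grab_frame(n)[:,:,::-1])
E
```

```text
[ 532.10198125 -129.44465457  311.23713522] [-1.79741681e+02  8.95359797e-02 -3.22421042e+00] [ 0.04095886 -0.35642513 -2.24122773] 29.721896725415874
```

View pics/wrist6.png

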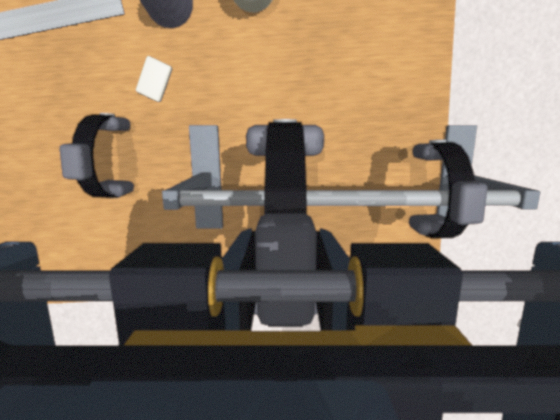

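View pics/scene6.png

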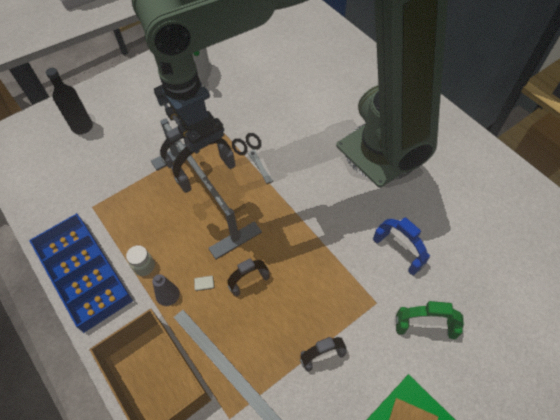

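View pics/top6.png

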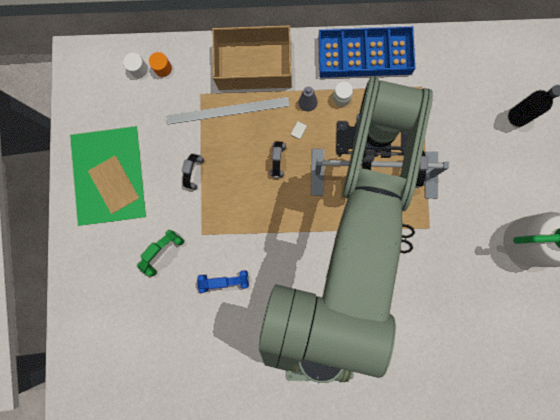

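The wrist view shows the bar running level, from (170,198) to (535,199), so it is square to the tool. The held frame is between the left post and the hung frame, whose pad is at (468,202). Now I measure where the bar lies.

```bash
python3 - <<'E'
from h import *
crop('pics/wrist6.png',155,170,160,60,5,'pics/w6a.png',2,20)
crop('pics/wrist6.png',300,170,160,60,5,'pics/w6b.png',2,20)
E
```

```text
(no output)
```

View pics/w6a.png

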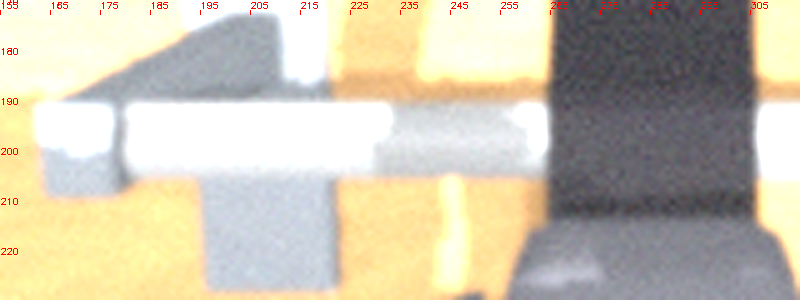

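View pics/w6b.png

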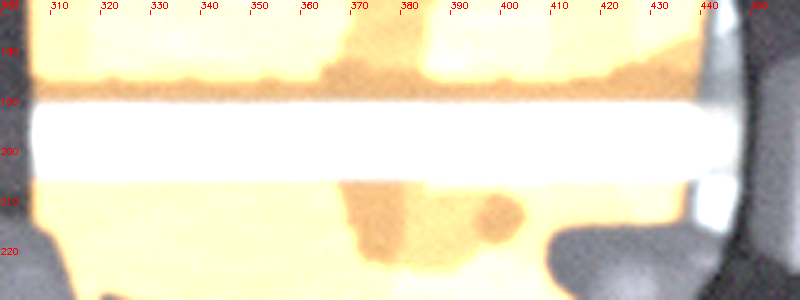

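```bash
python3 - <<'E'
from h import *
pos=np.array([532.10,-129.44,311.24]);rot=np.array([-179.742,.0895,-3.224])
a=wbp((200,197.4),147,pos,rot);b=wbp((420,197.9),147,pos,rot);d=a-b
print(a,b,np.degrees(np.arctan2(d[1],d[0]))-90)
m=b+d*(-129.4-b[1])/d[1];print("bar at tcp y",m)
print("top-post",wbp((172,199),158,pos,rot),wbp((529,199),158,pos,rot))
print("hung pad",wbp((469,202),181,pos,rot))
E
```

```text
[538.08532801 -41.02485256 147.        ] [ 525.04234126 -268.32673248  147.        ] -3.284132525195048
bar at tcp y [ 533.01420463 -129.4         147.        ]
top-post [540.06057452 -15.80084975 158.        ] [ 520.42069203 -372.6184484   158.        ]
hung pad [ 526.30810935 -300.42433998  181.        ]
```

{"fn": "arm_command", "kwargs": {"targets": [[1, 0.002, 0, 0.02, 0], [1, 0.002, 0, 0.06, 0], [1, 0.002, 0, 0.11, 0], [1, 0.002, 0, 0.16, 0], [1, 0.002, 0, 0.2, 0], [1, 0.002, 0, 0.23, 0], [1, 0.002, 0, 0.25, 0], [1, 0.002, 0, 0.25, 0]]}}

```text
time_s: 7.05
ee_pos: [532.0, -127.4, 184.3]
ee_rot: [-179.7, 0.3, -3.1]
force: [-0.2, -0.0, -1.5]
gripper_width: 30.0
```

{"fn": "arm_command", "kwargs": {"targets": [[1, 0, 0, 0.004, 0], [1, 0, 0, 0.008, 0], [1, 0, 0, 0.012, 0], [1, 0, 0, 0.016, 0], [1, 0, 0, 0.02, 0], [1, 0, 0, 0.02, 0]]}}

```text
time_s: 7.55
ee_pos: [531.9, -127.4, 174.3]
ee_rot: [-179.7, 0.3, -3.1]
force: [-0.3, -0.5, -2.5]
gripper_width: 29.8
```

```bash
python3 - <<'E'
from workcell import env
import cv2
from h import *
s=env.state();print(s["ee_pos"],s["ee_rot"],s["force"],s["gripper_width"])
for n in("wrist","scene"):cv2.imwrite(f"pics/{n}7.png",env.grab_frame(n)[:,:,::-1])
crop('pics/scene7.png',130,80,150,140,5,'pics/s7.png')
E
```

```text
[ 531.90513322 -127.39176659  174.25655953] [-179.71236367    0.29534423   -3.08292422] [-0.33021259 -0.46760074 -2.45904118] 29.831442042506986
```

View pics/wrist7.png

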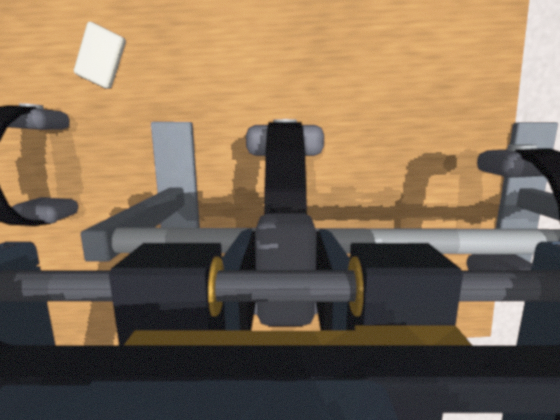

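View pics/s7.png

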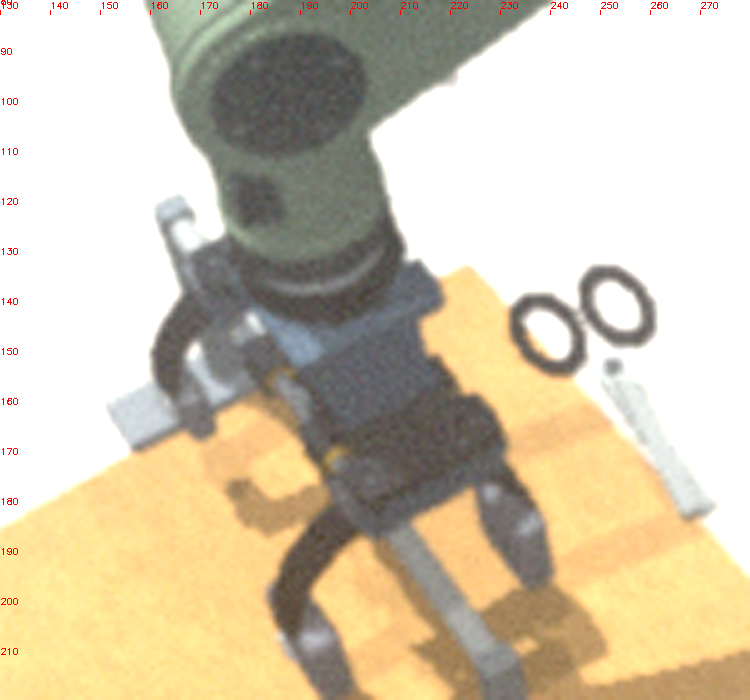

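The frame straddles the bar, one cup on each side. I'll lower it slowly to contact.

{"fn": "arm_command", "kwargs": {"targets": [[1, 0.003, 0, 0.004, 0], [1, 0.003, 0, 0.008, 0], [1, 0.003, 0, 0.012, 0], [1, 0.003, 0, 0.015, 0], [1, 0.003, 0, 0.018, 0], [1, 0.003, 0, 0.018, 0]]}}

```text
time_s: 8.15
ee_pos: [533.2, -127.4, 165.0]
ee_rot: [-179.7, 0.3, -3.1]
force: [0.6, 0.8, -1.8]
gripper_width: 30.0
```

```bash
python3 - <<'E'
from h import *
s=env.state();print(s["ee_pos"],s["force"],s["torque"])
print(wbp((400,240.5),147,np.array([531.9,-127.39,174.26]),np.array([-179.71,.295,-3.08])))
E
```

```text
[ 533.2346986  -127.40838272  164.98402908] [ 0.56322825  0.81048374 -1.82221549] [ 0.02498138  0.02269192 -0.01570636]
[ 529.01526744 -200.13317394  147.        ]
```

{"fn": "arm_command", "kwargs": {"targets": [[1, 0.001, 0, 0.002, 0], [1, 0.001, 0, 0.004, 0], [1, 0.001, 0, 0.004, 0]]}}

```text
time_s: 8.4
ee_pos: [533.9, -127.5, 163.3]
ee_rot: [-179.7, 0.3, -3.1]
force: [-0.2, 0.3, -0.3]
gripper_width: 30.0
```

{"fn": "arm_command", "kwargs": {"targets": [[1, 0, 0, 0.002, 0], [1, 0, 0, 0.003, 0], [1, 0, 0, 0.003, 0]]}}

```text
time_s: 8.65
ee_pos: [533.9, -127.4, 163.1]
ee_rot: [-179.7, 0.2, -3.1]
force: [-2.3, 0.9, 6.7]
gripper_width: 30.0
```

Contact is confirmed: 6.7 N upward at TCP z = 163. I'll release slowly.

{"fn": "arm_command", "kwargs": {"targets": [[0.6, 0, 0, -0.001, 0], [0.55, 0, 0, -0.001, 0], [0.5, 0, 0, -0.001, 0], [0.4, 0, 0, -0.001, 0], [0.3, 0, 0, -0.001, 0], [0.2, 0, 0, -0.001, 0], [0.2, 0, 0, -0.001, 0], [0.2, 0, 0, -0.001, 0]]}}

```text
time_s: 9.32
ee_pos: [533.9, -127.5, 163.5]
ee_rot: [-179.7, 0.3, -3.1]
force: [-0.2, -1.1, 0.6]
gripper_width: 72.2
```

```bash
python3 - <<'E'
from workcell import env
import cv2
s=env.state();print(s["ee_pos"],s["ee_rot"],s["force"],s["gripper_width"])
cv2.imwrite("pics/w8.png",env.grab_frame("wrist")[:,:,::-1])
E
```

```text
[ 533.91853829 -127.46067379  163.52626983] [-179.72137456    0.25444952   -3.08154552] [-0.17103049 -1.11199231  0.63639892] 72.1864714646106
```

View pics/w8.png

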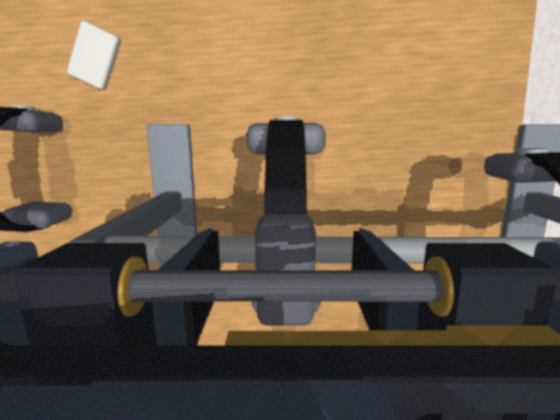

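The frame hangs straight between the open fingers. I'll go straight up, then off to the side to get a clear view.

{"fn": "arm_command", "kwargs": {"targets": [[0.2, 0, 0, -0.02, 0], [0.2, 0, 0, -0.06, 0], [0.2, 0, 0, -0.11, 0], [0.2, 0, 0, -0.17, 0], [0.2, 0, 0, -0.23, 0], [0.2, 0, 0, -0.28, 0], [0.2, 0, 0, -0.3, 0], [0.2, 0, 0, -0.3, 0]]}}

```text
time_s: 10.03
ee_pos: [535.7, -128.5, 316.7]
ee_rot: [-179.8, -0.1, -3.1]
force: [0.3, 0.4, -0.7]
gripper_width: 72.9
```

{"fn": "arm_command", "kwargs": {"targets": [[0.2, -0.06, -0.03, 0, 0], [0.2, -0.12, -0.06, 0, 0], [0.2, -0.18, -0.1, 0, 0], [0.2, -0.24, -0.15, 0, 0], [0.2, -0.27, -0.2, 0, 0], [0.2, -0.28, -0.24, 0, 0], [0.2, -0.28, -0.26, 0, 0], [0.2, -0.28, -0.26, 0, 0]]}}

```text
time_s: 10.7
ee_pos: [402.4, 10.1, 315.9]
ee_rot: [-179.8, -0.0, -2.9]
force: [-0.2, -0.1, -0.2]
gripper_width: 73.4
```

```bash
python3 - <<'E'
from workcell import env
import cv2
from h import *
s=env.state();print(s["time_s"],s["ee_pos"],s["ee_rot"],s["force"])
for n in("wrist","scene","top"):cv2.imwrite(f"pics/{n}9.png",env.grab_frame(n)[:,:,::-1])
crop('pics/scene9.png',140,110,130,140,4,'pics/s9.png')
crop('pics/top9.png',300,120,155,90,5,'pics/t9.png')
E
```

```text
10.7 [402.37911237  10.07912312 315.87459643] [-1.79783054e+02 -8.59029247e-03 -2.92160117e+00] [-0.20364825 -0.13955756 -0.22808391]
```

View pics/s9.png

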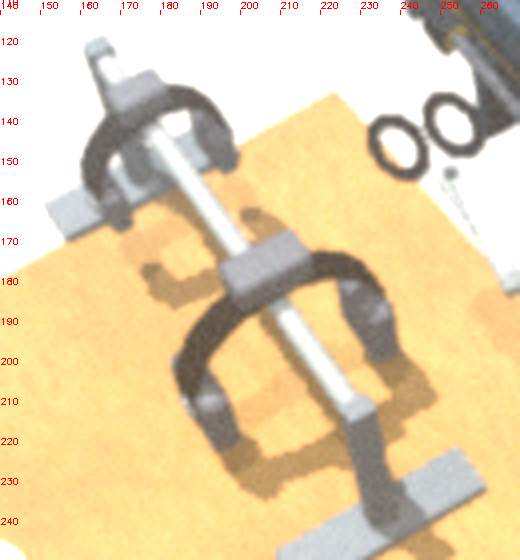

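View pics/t9.png

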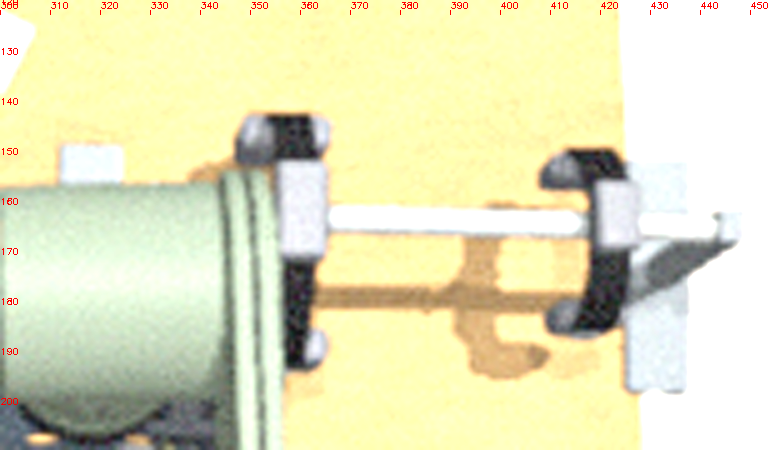

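The large frame hangs astride the bar: its pad is at (206,177) in the scene view and (360,161) in the top view. The hung frame has the same pixels as before. I'll run a short settling time, then do numeric checks.

{"fn": "arm_command", "kwargs": {"targets": [[0.2, 0, 0, 0, 0], [0.2, 0, 0, 0, 0], [0.2, 0, 0, 0, 0], [0.2, 0, 0, 0, 0], [0.2, 0, 0, 0, 0], [0.2, 0, 0, 0, 0], [0.2, 0, 0, 0, 0], [0.2, 0, 0, 0, 0]]}}

```text
time_s: 11.52
ee_pos: [403.3, 8.1, 316.2]
ee_rot: [-179.8, -0.0, -3.1]
force: [0.3, -1.0, -0.5]
gripper_width: 73.5
```

```bash
python3 - <<'E'
from workcell import env
import cv2
from h import *
im=env.grab_frame("scene")[:,:,::-1]; cv2.imwrite("pics/scene10.png",im)
a=cv2.imread("pics/scene9.png").astype(int);b=cv2.imread("pics/scene0.png").astype(int)
print("move since 9 (large)",np.abs(im.astype(int)-a)[165:230,178:245].mean(), "noise ref",np.abs(im.astype(int)-a)[240:400,20:150].mean())
print("hung vs start",np.abs(im.astype(int)-b)[120:165,155:200].mean())
print("pad scene",bp("scene",(206,177.5),185),"top",bp("top",(360,161),185))
print("hung",bp("top",(421.5,162.5),181))
E
```

```text
move since 9 (large) 2.1737466513585915 noise ref 2.072580128205128
hung vs start 7.49761316872428
pad scene [ 534.0962321  -115.93112016  185.        ] top [ 533.99312463 -127.37845736  185.        ]
hung [ 525.44940223 -299.08048116  181.        ]
```

```bash
python3 - <<'E'
import cv2,numpy as np
for n,m,(x,y,w,h) in(("top0","top9",(405,145,25,45)),("scene0","scene10",(155,125,48,45))):
    a=cv2.imread(f"pics/{n}.png",0);b=cv2.imread(f"pics/{m}.png",0)
    r=cv2.matchTemplate(b[y-10:y+h+10,x-10:x+w+10],a[y:y+h,x:x+w],cv2.TM_CCOEFF_NORMED);_,v,_,l=cv2.minMaxLoc(r);print(v,l[0]-10,l[1]-10)
from workcell import env
env.job_done()
E
```

```text
0.9952388405799866 0 0
0.9980683922767639 0 0
the job is handed in; nothing more can be done
```

The large frame now hangs astride the bar, about 65 mm from the bar's middle on the free side, and the job is handed in at about 11.6 s. I gripped it by its pad, lifted it over the rack and lowered it until it touched the bar (6.7 N up, tool at 163 mm). Then I released it and moved the arm clear.

**Large frame:** In the last images the pad is within about 2 mm of the bar line sideways, square to the bar. A second scene image 0.8 s later shows no motion beyond noise.

**Hung frame:** Template matching against the first images gives a shift of 0 pixels in both the top and scene views. Its plain image difference in the scene view was 7.5, against about 2 for noise. I put that down to changed shading, but did not check it further.

**Disagreements:** The scene and top cameras differ by about 11 mm on where the large frame sits along the bar (y of -116 and -127 mm). The tool position at release, -127 mm, agrees with the top camera, and both are well inside the allowed stretch.

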